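# Fit the tube disc on the five studs of the mixer drive

## Robot

A 6-joint arm with a two-finger parallel gripper is mounted at the origin on a cart in front of the work surface, level with it; the furniture and walls round the work are solid. World frame = base frame: x ahead of the robot, y to its left, z up, the work surface at z = 0. Lengths are in m, angles in rad, forces in N, time in s.
With the tool pointing down it reaches from about 0.35 to 0.85 m from the base axis. Payload 8.1 kg.
Tool frame: the origin (TCP) lies at the centre of the arm's flange, where the gripper is bolted on; the fingertips stand 186 mm ahead of it and the grasp point (between the pads) lies 167 mm ahead of it; z points along the fingers, y is the line along which they close (so a half turn about z gives the same grasp; the last joint's range is limited). The gripper opens to 93 mm and grips with 3 to 60 N. Pads are 15 mm wide; open, the fingers measure 128 mm over their backs; the gripper's body (75 mm by 188 mm) begins 65 mm behind the grasp point.
Start: joints at [-1.338, 0.13, 1.488, -0, 1.523, -0.085], TCP at [0.188, -0.57, 0.405] pointing down, gripper open.
Joint ranges: [-2.96, 2.96], [-0.89, 2.26], [0.02, 2.5], [-1.34, 4.48], [0, 2.73], [-2.66, 2.66]. Speed limits (rad/s): [2.39, 2.39, 2.79, 3.14, 3.14, 3.14].

## Interface

Orientations are given as a rotation vector (axis times angle).
In Python, from plant import read_state, read_camera, camera_params, robot gives the robot as it stands.
- The arm moves only by the tool carry_out, never from a script. Its argument "targets" is a list of rows, each an object of numbers: "hand": the opening in per cent of the stroke, from 0 (shut) to 100 (fully open); "x", "y", "z": the shift along the tool's x, y, z in m; "ax", "ay", "az": the turn, a rotation vector about the tool's x, y, z in rad. In form: [{"hand": .., "x": .., "y": .., "z": .., "ax": .., "ay": .., "az": ..}, ...]. A call has 1 to 8 rows; each row is the pose to reach, as a shift and turn from the pose commanded when the call began, along the tool's axes at that moment; what a row does not reach only later rows make up. A row lasts 1/8 s, in which the tool goes at most 62.5 mm and 10.7 degrees, less where a joint would pass 70% of its speed; a pose out of reach is approached as far as the arm can. A call with a gripper value outside its range is refused whole. The fingers move at their own pace and stop on an object; "newtons" is the grip in N (left out, the last holds). Time passes only in rows, so rows that repeat a pose let the fingers close. It gives the time, the measured TCP pose, the force, the opening and the grip force at its end, in the units of the state.
- read_state(): the state, without advancing time (a new reading comes with each control period).
- read_camera(name): name is "side" or "top" or "wrist"; returns (picture, depth): 400x640x3 uint8, blue, green, red; 400x640 float32, m along the optical axis (not along the pixel's ray), 0 where there is no reading.
- camera_params(name): a dict with "fx", "fy", "cx", "cy" (pixels), "position" and "rotation" of the camera in the world. Camera axes: x right, y up, looking along -z (the intrinsics and any distortion apply to the point x, -y, -z); pixel columns grow to the right and rows downward; lengths in m; the calibration is good to about 2 mm. A picture is of the moment at which its call begins: read the wrist's pose just before it. camera_params takes no time and is no camera call; for the wrist camera it gives the pose at the moment of the call.
- robot.close_job(): hands the job in; it is judged then, once.
The state is a dict: "t": time; "q": joint angles; "dq": joint speeds; "joint_torque": joint torques, N m; "tool_pos": TCP position; "orientation": TCP orientation; "force": force on the tool from outside, world axes, zero at the start; "wrist_torque": the same for the moment, N m; "opening": finger opening in m; "gripper_force": force on a finger pad.
Only numpy, scipy, OpenCV 4.12 (cv2) and the standard library are available. Lean on these libraries where they do the work, as an engineer would, in place of code of your own. Each camera call takes 0.05 s, during which the arm holds its last target. There are 200 camera calls.

## Task

Pick up the blue tube disc by its black knob and set it on the spindle of the white mixer drive, over the centre pin. Turn it under light pressure until its five holes find the five studs, and seat it fully home, flat on the metal flange. Press gently throughout, do not disturb the tubes, the carton and the bottle standing near, and leave the disc free.

Things in the scene. Friction and masses are not known exactly. Their poses are not given: they have to be found in the camera images.
- disc: Blue round tube disc, 124 mm diameter, 12 mm thick, about 0.3 kg, first lying flat on the worktop, knob up. Origin: centre of the underside; z up through the knob; x points to one of five round through holes, 9 mm diameter, every 72 degrees on a circle of 34 mm radius. Underside: central blind bore, 16 mm diameter, 26 mm deep. The 15 dark spots near the rim are only markings.
- knob (a point): Grip point on the axis of the disc's upright round black knob, 42 mm above the underside. The knob is 28 mm in diameter and stands from the disc's upper face (12 mm above the underside) to 56 mm above the underside; it may be gripped at any yaw.
- drive: White mixer drive, fixed to the worktop, 146 x 136 mm, 50 mm high; origin: centre of its underside, z up, -x towards its black front panel. On top turns a metal spindle: a flange of 92 mm diameter with a centre pin and five studs. The angle of the spindle is not measured, differs every time, and has nothing to do with this orientation. Pressing on it with over 40 N harms its bearing.
- seat (a point): Centre of the flange's upper face, on the spindle axis, 64 mm above the worktop; the centre of the disc's underside belongs here; z up. The centre pin stands on it: 14 mm diameter, 24 mm tall, its upper 10 mm a cone that narrows to 6 mm.
- stud_level (a point): On the spindle axis at the height of the stud tops, 10 mm above the seat: a disc not lined up rests here. Studs: 6 mm diameter, on a circle of 34 mm radius, every 72 degrees, at an unmeasured angle. Turning the disc 72 degrees passes one match, about 4 degrees wide. A brake of 0.2 N m holds the spindle: pressed with more than about 10 N the disc drags the studs along and never finds them.
- tube_pink: Capped 50 ml tube with pink contents, 34 mm diameter, 113 mm tall, standing loose behind the drive; origin: centre of its foot.
- tube_clear: Capped 50 ml tube, nearly empty, 34 mm diameter, 113 mm tall, standing loose behind the drive; origin: centre of its foot.
- carton: Small white carton, 32 x 46 x 62 mm, standing loose near the front edge, between the drive and the disc; origin: centre of its underside.
- empty_bottle: Empty 250 ml glass bottle with blue cap, 69 mm diameter, 140 mm tall, standing loose farther back; origin: centre of its underside.
There are look-alikes about, which are no part of the job. What is shaped like the drive but purple is not meant.

How it is judged:
On the way:
1. the disc is lifted well clear of the worktop (height (world z) of disc above 0.08 m), for 0.1 s.
At the end, for the whole second after the job is handed in: The disc lies flat on the flange (underside within 3 mm of the flange's face, centre within 3 mm of the spindle axis, tilt under 0.05 rad), which only happens with all five studs in its holes, at rest and released (z of disc in the frame of seat between -0.003 and 0.003 m and horizontal distance between disc and seat below 0.003 m and angle between disc's own z axis and vertical below 0.05 rad and linear speed of disc below 0.02 m/s); the robot touches nothing.
It fails at once if the disc pressed on the drive with more than 40 N (contact force between disc and drive above 40 N).
It fails at once if a tube, the carton or the bottle was moved by more than 20 mm or tipped (distance of any of tube_pink, tube_clear, carton, empty_bottle from where it was at the start of the episode above 0.02 m or angle between any of tube_pink, tube_clear, carton, empty_bottle's own z axis and vertical above 0.3 rad).
It also fails if it takes over 64 s, if anything falls off the work surface, if the arm or the gripper's body presses on something with over 40 N, if the wrist force passes 120 N, or if a joint passes its speed limit or range.

## Working session

There is one attempt and no reset: what is moved stays moved. The work goes in short steps, Python scripts to look and compute and a tool call to move; the robot and the scene stay as the last step left them, time stands still between calls to the robot, and variables do not carry over. Pictures are saved under pics/ and viewed, at most 10 in all, crops included, and the job is handed in when it is done.

Besides the shell and the picture viewer there is one more tool, called after "Request:" as name(argument=value, ...), one argument or row to a line, values as JSON. carry_out: Moves the arm, as the interface text tells. Its arguments: {"type":"object","properties":{"targets":{"type":"array","items":{"type":"object","properties":{"hand":{"type":"number"},"x":{"type":"number"},"y":{"type":"number"},"z":{"type":"number"},"ax":{"type":"number"},"ay":{"type":"number"},"az":{"type":"number"}}}},"newtons":{"type":"number"}},"required":["targets"]}

```bash
mkdir -p pics; ls
cat > h.py <<'E'
import numpy as np, cv2
from plant import *
def pts(d,p):
    v,u=np.mgrid[0:400,0:640]
    c=np.stack([(u-p['cx'])/p['fx']*d,-(v-p['cy'])/p['fy']*d,-d],-1)
    return c@np.array(p['rotation']).T+np.array(p['position'])
E
python3 - <<'E'
from h import *
print(read_state())
for n in ['side','top']:
    p=camera_params(n);print(p)
    i,d=read_camera(n);cv2.imwrite(f'pics/{n}0.png',i);np.savez(f'{n}0.npz',i=i,P=pts(d,p),d=d)
E
```

```text
pics
{'t': 0.0, 'q': array([-1.33841210e+00,  1.31155987e-01,  1.48927596e+00, -1.41401940e-05,
        1.52301182e+00, -8.53803997e-02]), 'dq': array([-0.00045551,  0.0003806 , -0.00102254, -0.00111119,  0.00113917,
        0.00129747]), 'joint_torque': array([-2.31836413e-03, -5.59851766e+01, -4.91755664e+01,  7.66095263e-02,
        3.57118074e-02, -1.51521290e-04]), 'tool_pos': array([ 0.18744254, -0.56972539,  0.40369206]), 'orientation': array([-3.10020144e+00, -4.96755275e-01,  2.35517365e-04]), 'force': array([-0.4533883 ,  0.24247202,  0.54628241]), 'wrist_torque': array([ 0.01010997, -0.05420997, -0.03210089]), 'gripper_force': 0.0, 'opening': 0.09279062208440421}
{'fx': 431.7514209688971, 'fy': 431.7514209688971, 'cx': 319.3517743260183, 'cy': 203.64257761572222, 'position': array([0.32614653, 0.80884891, 0.87963836]), 'rotation': array([ 0.15006601, -1.3229379 , -2.64066376])}Traceback (most recent call last):
  File "<stdin>", line 5, in <module>
  File "h.py", line 6, in pts
    return c@np.array(p['rotation']).T+np.array(p['position'])
           ~~~~~~~~~~~~~~~~~~~~~~~~~~~^~~~~~~~~~~~~~~~~~~~~~~~
ValueError: operands could not be broadcast together with shapes (400,640) (3,)
```

View pics/side0.png

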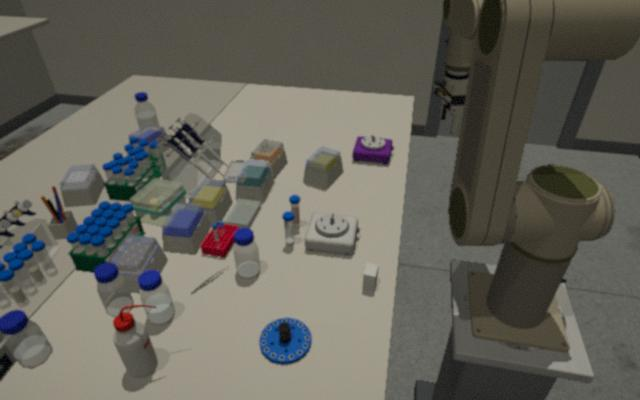

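The side view shows the disc at (285,340) with its knob at (285,328), the white drive at (332,232), the purple look-alike at (373,149), the carton at (370,277), the tubes at (292,225) and the bottle at (247,253). The rotation is a rotation vector, so I'll fix the helper.

```bash
cat > h.py <<'E'
import numpy as np, cv2
from scipy.spatial.transform import Rotation as R
from plant import *
def pts(d,p):
    v,u=np.mgrid[0:400,0:640]
    c=np.stack([(u-p['cx'])/p['fx']*d,-(v-p['cy'])/p['fy']*d,-d],-1)
    return c@R.from_rotvec(p['rotation']).as_matrix().T+np.array(p['position'])
E
python3 - <<'E'
from h import *
for n in ['side','top']:
    p=camera_params(n);print(p)
    i,d=read_camera(n);cv2.imwrite(f'pics/{n}0.png',i);np.savez(f'{n}0.npz',i=i,P=pts(d,p),d=d)
    P=pts(d,p)
    if n=='side':
        for q in [(285,328),(285,350),(332,222),(332,232),(373,149),(370,268),(292,216),(246,236)]: print(q,P[q[1],q[0]].round(3))
E
```

```text
{'fx': 431.7514209688971, 'fy': 431.7514209688971, 'cx': 319.3517743260183, 'cy': 203.64257761572222, 'position': array([0.32614653, 0.80884891, 0.87963836]), 'rotation': array([ 0.15006601, -1.3229379 , -2.64066376])}
(285, 328) [0.54  0.215 0.057]
(285, 350) [0.536 0.239 0.007]
(332, 222) [ 0.503 -0.168  0.071]
(332, 232) [ 0.496 -0.131  0.064]
(373, 149) [ 0.434 -0.65   0.058]
(370, 268) [ 0.371 -0.013  0.06 ]
(292, 216) [ 0.611 -0.121  0.113]
(246, 236) [0.698 0.013 0.137]
{'fx': 463.7815150304587, 'fy': 463.7815150304587, 'cx': 320.99956538955485, 'cy': 194.97574805626954, 'position': array([ 0.36638231, -0.24819318,  1.92542607]), 'rotation': array([ 0.08771681, -0.0563179 , -1.55614794])}
```

View pics/top0.png

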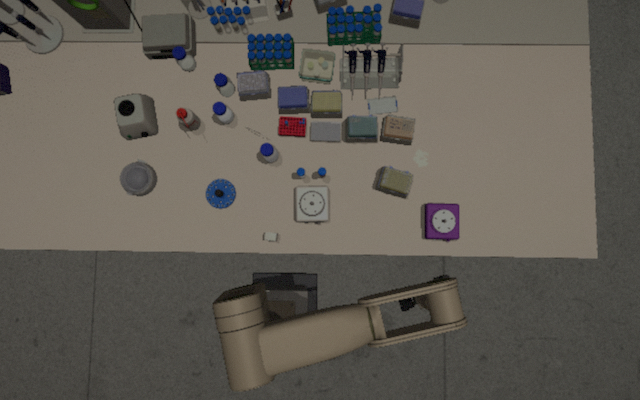

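Top view: candidates are the blue disc at (220,193), the grey round lid at (137,178), the white drive at (312,203) and the purple drive at (442,221). I choose the blue disc and the white drive. Next I measure both and check them in one close crop.

Run:
```python
from h import *
for n in ['side','top']:
    z=np.load(n+'0.npz');P=z['P'];i=z['i'];hsv=cv2.cvtColor(i,cv2.COLOR_BGR2HSV)
    X,Y,Z=P[...,0],P[...,1],P[...,2]
    near=(abs(X-.54)<.09)&(abs(Y-.225)<.09)
    print(n,'table z',np.median(Z[near&(Z<.006)]))
    m=near&(Z>.006)&(Z<.03); c,r=cv2.minEnclosingCircle(P[m][:,:2].astype(np.float32)); print('disc',m.sum(),P[m].mean(0).round(4),c,r)
    m=near&(Z>.04)&(Z<.07); c,r=cv2.minEnclosingCircle(P[m][:,:2].astype(np.float32)); print('knob',m.sum(),P[m].mean(0).round(4),c,r,np.percentile(Z[m],95))
    near=(abs(X-.5)<.11)&(abs(Y+.14)<.1)
    m=near&(Z>.058)&(Z<.069);c,r=cv2.minEnclosingCircle(P[m][:,:2].astype(np.float32)); print('flange',m.sum(),P[m].mean(0).round(4),c,r)
    m=near&(Z>.042)&(Z<.1)&(X<.59);print('drive top',m.sum(),cv2.minAreaRect(P[m][:,:2].astype(np.float32)))
    for nm,(x,y),h in [('carton',(.37,-.02),.05),('tubes',(.61,-.13),.09),('bottle',(.69,0),.12)]:
        m=(abs(X-x)<.07)&(abs(Y-y)<.07)&(Z>h)
        if m.any():print(nm,P[m].min(0).round(3),P[m].max(0).round(3))
i=cv2.imread('pics/side0.png')
a=cv2.resize(i[300:375,230:340],None,fx=3.5,fy=3.5,interpolation=3);b=cv2.resize(i[180:255,280:390],None,fx=3.5,fy=3.5,interpolation=3)
cv2.imwrite('pics/crop.png',np.vstack([a,b]))
```

```text
side table z -0.0002574947620513912
disc 1676 [0.5418 0.2175 0.012 ] (0.543032705783844, 0.21051518619060516) 0.06373512744903564
knob 144 [0.5425 0.2145 0.0528] (0.5435140132904053, 0.2112438827753067) 0.014967340975999832 0.05780048876746058
flange 475 [ 0.503  -0.167   0.0636] (0.5008689761161804, -0.17145422101020813) 0.05116651579737663
drive top 1426 ((0.5035805702209473, -0.1708425134420395), (0.14678578078746796, 0.139052152633667), 0.6565138101577759)
carton [ 0.351 -0.033  0.05 ] [0.386 0.018 0.065]
tubes [ 0.608 -0.2    0.09 ] [ 0.643 -0.11   0.116]
bottle [ 0.682 -0.017  0.12 ] [0.734 0.036 0.143]
top table z -0.0004148112661471748
disc 748 [0.5436 0.2185 0.0123] (0.5417646765708923, 0.2256784439086914) 0.12258727848529816
knob 42 [0.5458 0.2135 0.0538] (0.5469071269035339, 0.21397453546524048) 0.014948752708733082 0.060463711599990026
flange 365 [ 0.5067 -0.1714  0.0632] (0.49965018033981323, -0.16597381234169006) 0.07620887458324432
drive top 1111 ((0.5061434507369995, -0.17083808779716492), (0.14689867198467255, 0.13444720208644867), 1.3143565654754639)
carton [ 0.354 -0.028  0.052] [0.386 0.018 0.08 ]
tubes [ 0.612 -0.198  0.096] [ 0.644 -0.11   0.122]
bottle [ 0.686 -0.017  0.123] [0.737 0.036 0.147]
```

View pics/crop.png

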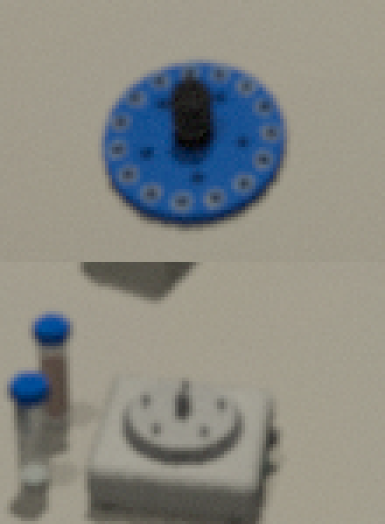

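The crop confirms the choice: a blue disc with a black knob and 15 ring markings, and a white drive with its pin and five studs visible. Estimates are disc (0.5435, 0.2115) and drive axis about (0.5045, -0.171), and the sizes and heights agree with the given ones. I'll fly over the drive first for a wrist view, then go to the disc.

```bash
cat >> h.py <<'E'
def delta(pos,yaw,s=None):
    "shift/turn in tool axes to TCP pos, tool down at yaw"
    s=s or read_state(); R0=R.from_rotvec(s['orientation'])
    T=R.from_euler('z',yaw)*R.from_euler('x',np.pi)
    print('shift',R0.inv().apply(np.array(pos)-s['tool_pos']).round(4),'turn',(R0.inv()*T).as_rotvec().round(4),'t',s['t'])
E
python3 - <<'E'
from h import *
s=read_state();p=camera_params('wrist');R0=R.from_rotvec(s['orientation'])
print(p); print('cam in tool',R0.inv().apply(p['position']-s['tool_pos']),(R0.inv()*R.from_rotvec(p['rotation'])).as_matrix().round(3))
for pos in [(.5045,-.171,.42)]: delta(pos,.318)
E
```

```text
{'fx': 321.96855134347044, 'fy': 321.96855134347044, 'cx': 316.85095501236526, 'cy': 203.39267160858546, 'position': array([ 0.25245045, -0.54822336,  0.38282935]), 'rotation': array([-0.21339883,  0.15746773, -1.24639722])}
cam in tool [ 0.06845479 -0.00013783  0.02109649] [[-0.001  0.969  0.246]
 [ 1.     0.     0.001]
 [ 0.001  0.246 -0.969]]
shift [ 0.4258 -0.2797 -0.0156] turn [-0.0014 -0.0001 -0.0001] t 0.15
```

Request:
carry_out(
  targets=[
    {"hand": 100,"x": 0.426,"y": -0.28,"z": 0.064},
    {"hand": 100,"x": 0.426,"y": -0.28,"z": 0.064},
    {"hand": 100,"x": 0.426,"y": -0.28,"z": 0.064},
    {"hand": 100,"x": 0.426,"y": -0.28,"z": 0.064},
    {"hand": 100,"x": 0.426,"y": -0.28,"z": 0.064},
    {"hand": 100,"x": 0.426,"y": -0.28,"z": 0.064},
    {"hand": 100,"x": 0.426,"y": -0.28,"z": 0.064},
    {"hand": 100,"x": 0.426,"y": -0.28,"z": 0.064},
  ],
)

```text
schema error: expected keys hand, x, y, z, ax, ay, az
```

Run:
```python
from h import *
delta((.5045,-.171,.34),.318)
```

```text
shift [ 0.4258 -0.2796  0.0644] turn [-0.0014 -0.0001 -0.0001] t 0.15
```

Request:
carry_out(
  targets=[
    {"hand": 100,"x": 0.426,"y": -0.28,"z": 0.064,"ax": 0,"ay": 0,"az": 0},
    {"hand": 100,"x": 0.426,"y": -0.28,"z": 0.064,"ax": 0,"ay": 0,"az": 0},
    {"hand": 100,"x": 0.426,"y": -0.28,"z": 0.064,"ax": 0,"ay": 0,"az": 0},
    {"hand": 100,"x": 0.426,"y": -0.28,"z": 0.064,"ax": 0,"ay": 0,"az": 0},
    {"hand": 100,"x": 0.426,"y": -0.28,"z": 0.064,"ax": 0,"ay": 0,"az": 0},
    {"hand": 100,"x": 0.426,"y": -0.28,"z": 0.064,"ax": 0,"ay": 0,"az": 0},
    {"hand": 100,"x": 0.426,"y": -0.28,"z": 0.064,"ax": 0,"ay": 0,"az": 0},
    {"hand": 100,"x": 0.426,"y": -0.28,"z": 0.064,"ax": 0,"ay": 0,"az": 0},
  ],
)

```text
t: 1.15
tool_pos: [0.497, -0.1797, 0.3422]
orientation: [3.102, 0.497, 0.0]
force: [0.7, -2.4, 0.3]
opening: 0.093
gripper_force: 0.0
```

Run:
```python
from h import *
delta((.5045,-.171,.34),.318)
```

```text
shift [ 0.0098 -0.0059  0.0022] turn [ 0.0002 -0.0001 -0.0002] t 1.15
```

Request:
carry_out(
  targets=[
    {"hand": 100,"x": 0.01,"y": -0.006,"z": 0.002,"ax": 0,"ay": 0,"az": 0},
    {"hand": 100,"x": 0.01,"y": -0.006,"z": 0.002,"ax": 0,"ay": 0,"az": 0},
    {"hand": 100,"x": 0.01,"y": -0.006,"z": 0.002,"ax": 0,"ay": 0,"az": 0},
  ],
)

```text
t: 1.52
tool_pos: [0.5032, -0.174, 0.3406]
orientation: [3.102, 0.495, -0.0]
force: [0.4, -0.4, 0.5]
opening: 0.0932
gripper_force: 0.0
```

Run:
```python
from h import *
s=read_state();p=camera_params('wrist');i,d=read_camera('wrist');P=pts(d,p)
np.savez('wd.npz',i=i,P=P,d=d,**p);cv2.imwrite('pics/wd.png',i);print(s['tool_pos'],s['dq'].round(3))
Z=P[...,2];m=(Z>.059)&(Z<.069)&(np.hypot(P[...,0]-.5045,P[...,1]+.171)<.08)
print(m.sum(),P[m].mean(0),cv2.minEnclosingCircle(P[m][:,:2].astype(np.float32)))
```

```text
[ 0.5031906  -0.17398407  0.34059715] [-0.01  -0.004  0.001  0.004 -0.001  0.004]
8871 [ 0.5076321  -0.17113009  0.06303581] ((0.5056379437446594, -0.17173247039318085), 0.04612039774656296)
```

View pics/wd.png

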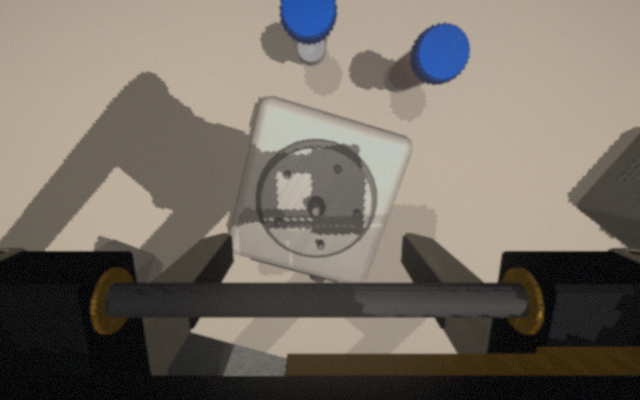

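The wrist view shows the drive with its studs at (287,174), (337,168), (357,213), (320,244), (278,220) and the pin at (316,206). The circle fit gives radius 46.1 mm against 46 given, centred at (0.5056, -0.1717). I'll fit the stud angle and compute the move to the disc.

```bash
cat >> h.py <<'E'
def ray(uv,p,h):
    uv=np.array(uv,float);c=np.stack([(uv[:,0]-p['cx'])/p['fx'],-(uv[:,1]-p['cy'])/p['fy'],-np.ones(len(uv))],1)
    w=c@R.from_rotvec(p['rotation']).as_matrix().T; o=np.array(p['position'])
    return o+w*((h-o[2])/w[:,2])[:,None]
def fit5(Q):
    "centre, angle mod 72 deg, radii of five points"
    c=Q[:,:2].mean(0);v=Q[:,:2]-c;a=np.arctan2(v[:,1],v[:,0])
    ang=np.angle(np.exp(5j*a).mean())/5
    print('centre',c.round(4),'angle deg',np.degrees(ang).round(2),'resid deg',np.degrees(np.angle(np.exp(5j*(a-ang)))/5).round(1),'radii',np.hypot(*v.T).round(4));return c,ang
E
python3 - <<'E'
from h import *
p=np.load('wd.npz')
for h in (.068,.074): fit5(ray([(287,174),(337,168),(357,213),(320,244),(278,220)],p,h))
print(ray([(316,206)],p,.08)); 
delta((.5435-.0,.2115,.34),.318)
E
```

```text
centre [ 0.5063 -0.1718] angle deg -11.94 resid deg [ 0.5  0.6 -0.  -0.1 -0.9] radii [0.0336 0.0339 0.0342 0.0342 0.0335]
centre [ 0.5078 -0.1713] angle deg -11.94 resid deg [ 0.5  0.6 -0.  -0.1 -0.9] radii [0.0328 0.0331 0.0334 0.0334 0.0327]
[[ 0.50816596 -0.17137325  0.08      ]]
shift [ 0.1582 -0.354   0.0005] turn [ 0.0005  0.0001 -0.0021] t 1.575
```

Request:
carry_out(
  targets=[
    {"hand": 100,"x": 0.158,"y": -0.354,"z": 0,"ax": 0,"ay": 0,"az": 0},
    {"hand": 100,"x": 0.158,"y": -0.354,"z": 0,"ax": 0,"ay": 0,"az": 0},
    {"hand": 100,"x": 0.158,"y": -0.354,"z": 0,"ax": 0,"ay": 0,"az": 0},
    {"hand": 100,"x": 0.158,"y": -0.354,"z": 0,"ax": 0,"ay": 0,"az": 0},
    {"hand": 100,"x": 0.158,"y": -0.354,"z": 0,"ax": 0,"ay": 0,"az": 0},
    {"hand": 100,"x": 0.158,"y": -0.354,"z": 0,"ax": 0,"ay": 0,"az": 0},
    {"hand": 100,"x": 0.158,"y": -0.354,"z": 0,"ax": 0,"ay": 0,"az": 0},
    {"hand": 100,"x": 0.158,"y": -0.354,"z": 0,"ax": 0,"ay": 0,"az": 0},
  ],
)

```text
t: 2.58
tool_pos: [0.5435, 0.2123, 0.3405]
orientation: [3.102, 0.497, -0.0]
force: [-0.3, -0.7, 0.5]
opening: 0.0929
gripper_force: 0.0
```

Run:
```python
from h import *
s=read_state();p=camera_params('wrist');i,d=read_camera('wrist');P=pts(d,p)
np.savez('wc.npz',i=i,P=P,d=d,**p);cv2.imwrite('pics/wc.png',i);print(s['tool_pos'],s['dq'].round(3))
Z=P[...,2];r=np.hypot(P[...,0]-.5435,P[...,1]-.2115)
for a,b in((.006,.02),(.045,.065)):
    m=(Z>a)&(Z<b)&(r<.08);print(m.sum(),P[m].mean(0),cv2.minEnclosingCircle(P[m][:,:2].astype(np.float32)))
```

```text
[0.54349616 0.21229074 0.34047113] [-0.033 -0.016  0.02  -0.008  0.003 -0.011]
10947 [0.54822719 0.21337693 0.01109267] ((0.5450396537780762, 0.21203473210334778), 0.06230541691184044)
868 [0.54637728 0.21258437 0.05445449] ((0.545194685459137, 0.21230636537075043), 0.01458513829857111)
```

View pics/wc.png

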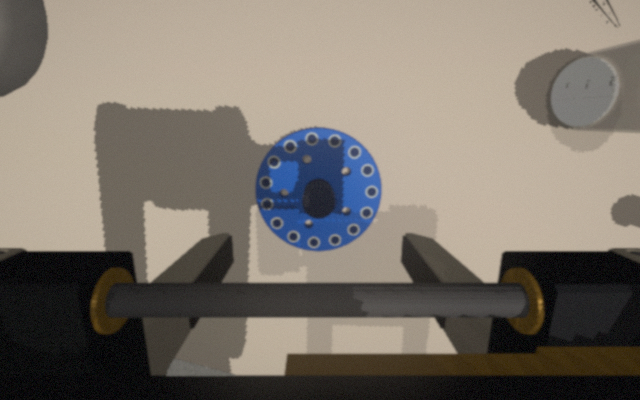

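The wrist view shows the disc with holes at (306,159), (345,171), (346,211), (308,223), (284,192) and the knob at (319,198). The fit gives radius 62.3 mm against 62 given, centred at (0.5450, 0.2121).

Run:
```python
from h import *
p=np.load('wc.npz')
fit5(ray([(306,159),(345,171),(346,211),(308,223),(284,192)],p,.012))
delta((.545,.2122,.211),.318)
```

```text
centre [0.5459 0.2124] angle deg -34.62 resid deg [ 0.3  0.6 -0.2 -0.2 -0.6] radii [0.0337 0.033  0.0341 0.0335 0.033 ]
shift [ 0.0017 -0.0003  0.1294] turn [ 0.0007  0.0003 -0.0012] t 2.625
```

Request:
carry_out(
  targets=[
    {"hand": 100,"x": 0.002,"y": 0,"z": 0.06,"ax": 0,"ay": 0,"az": 0},
    {"hand": 100,"x": 0.002,"y": 0,"z": 0.1,"ax": 0,"ay": 0,"az": 0},
    {"hand": 100,"x": 0.002,"y": 0,"z": 0.129,"ax": 0,"ay": 0,"az": 0},
    {"hand": 100,"x": 0.002,"y": 0,"z": 0.129,"ax": 0,"ay": 0,"az": 0},
    {"hand": 100,"x": 0.002,"y": 0,"z": 0.129,"ax": 0,"ay": 0,"az": 0},
  ],
)

```text
t: 3.25
tool_pos: [0.5461, 0.2124, 0.2131]
orientation: [-3.102, -0.494, -0.003]
force: [-0.0, 0.4, 0.1]
opening: 0.0929
gripper_force: 0.0
```

Request:
carry_out(
  targets=[
    {"hand": 15,"x": 0,"y": 0,"z": 0,"ax": 0,"ay": 0,"az": 0},
    {"hand": 15,"x": 0,"y": 0,"z": 0,"ax": 0,"ay": 0,"az": 0},
    {"hand": 15,"x": 0,"y": 0,"z": 0,"ax": 0,"ay": 0,"az": 0},
    {"hand": 15,"x": 0,"y": 0,"z": 0,"ax": 0,"ay": 0,"az": 0},
    {"hand": 15,"x": 0,"y": 0,"z": 0,"ax": 0,"ay": 0,"az": 0},
    {"hand": 15,"x": 0,"y": 0,"z": 0,"ax": 0,"ay": 0,"az": 0},
    {"hand": 15,"x": 0,"y": 0,"z": 0,"ax": 0,"ay": 0,"az": 0},
    {"hand": 15,"x": 0,"y": 0,"z": 0,"ax": 0,"ay": 0,"az": 0},
  ],
  newtons=30,
)

```text
t: 4.25
tool_pos: [0.5452, 0.2134, 0.2114]
orientation: [3.102, 0.497, -0.0]
force: [0.9, -1.1, -0.9]
opening: 0.0274
gripper_force: 30.0
```

Request:
carry_out(
  targets=[
    {"hand": 15,"x": 0,"y": 0,"z": -0.03,"ax": 0,"ay": 0,"az": 0},
    {"hand": 15,"x": 0,"y": 0,"z": -0.07,"ax": 0,"ay": 0,"az": 0},
    {"hand": 15,"x": 0,"y": 0,"z": -0.11,"ax": 0,"ay": 0,"az": 0},
    {"hand": 15,"x": 0,"y": 0,"z": -0.14,"ax": 0,"ay": 0,"az": 0},
    {"hand": 15,"x": 0,"y": 0,"z": -0.14,"ax": 0,"ay": 0,"az": 0},
    {"hand": 15,"x": 0,"y": 0,"z": -0.14,"ax": 0,"ay": 0,"az": 0},
  ],
)

```text
t: 5.0
tool_pos: [0.5447, 0.2134, 0.3495]
orientation: [3.102, 0.497, -0.004]
force: [0.1, -0.4, -2.3]
opening: 0.0274
gripper_force: 30.0
```

Run:
```python
from h import *
s=read_state();print(s['tool_pos'],s['force'],s['opening'])
delta((.506,-.1717,.345),.318); delta((.506,-.1717,.345),.714)
```

```text
[0.54468607 0.21339891 0.3495364 ] [ 0.12678237 -0.42123185 -2.25980181] 0.027435714845912392
shift [-0.1571  0.3537  0.0049] turn [-0.0001  0.0023 -0.0002] t 5.0
shift [-0.1571  0.3537  0.0049] turn [-0.0006  0.0023 -0.3962] t 5.0
```

Request:
carry_out(
  targets=[
    {"hand": 15,"x": -0.013,"y": 0.03,"z": 0,"ax": 0,"ay": 0,"az": -0.03},
    {"hand": 15,"x": -0.033,"y": 0.075,"z": 0,"ax": 0,"ay": 0,"az": -0.08},
    {"hand": 15,"x": -0.056,"y": 0.125,"z": 0,"ax": 0,"ay": 0,"az": -0.14},
    {"hand": 15,"x": -0.078,"y": 0.175,"z": 0,"ax": 0,"ay": 0,"az": -0.2},
    {"hand": 15,"x": -0.1,"y": 0.225,"z": 0,"ax": 0,"ay": 0,"az": -0.26},
    {"hand": 15,"x": -0.122,"y": 0.275,"z": 0,"ax": 0,"ay": 0,"az": -0.32},
    {"hand": 15,"x": -0.144,"y": 0.325,"z": 0,"ax": 0,"ay": 0,"az": -0.37},
    {"hand": 15,"x": -0.157,"y": 0.354,"z": 0,"ax": 0,"ay": 0,"az": -0.396},
  ],
)

```text
t: 6.0
tool_pos: [0.5054, -0.174, 0.3487]
orientation: [-2.942, -1.096, 0.005]
force: [1.3, 0.7, -2.0]
opening: 0.0278
gripper_force: 30.0
```

Request:
carry_out(
  targets=[
    {"hand": 15,"x": 0,"y": 0,"z": 0,"ax": 0,"ay": 0,"az": 0},
    {"hand": 15,"x": 0,"y": 0,"z": 0,"ax": 0,"ay": 0,"az": 0},
    {"hand": 15,"x": 0,"y": 0,"z": 0,"ax": 0,"ay": 0,"az": 0},
    {"hand": 15,"x": 0,"y": 0,"z": 0,"ax": 0,"ay": 0,"az": 0},
  ],
)

```text
t: 6.5
tool_pos: [0.5068, -0.1709, 0.3513]
orientation: [-2.943, -1.099, 0.0]
force: [-0.3, 0.6, -2.5]
opening: 0.0276
gripper_force: 30.0
```

Run:
```python
from h import *
s=read_state();print(s['tool_pos'],s['force'],s['dq'].round(3))
delta((.506,-.1717,.273),.714)
for n in ['wrist','side']:
    p=camera_params(n);i,d=read_camera(n);P=pts(d,p);np.savez(f'h_{n}.npz',i=i,P=P,d=d,**p)
    r=np.hypot(P[...,0]-.506,P[...,1]+.172);Z=P[...,2]
    hsv=cv2.cvtColor(i,cv2.COLOR_BGR2HSV);m=(r<.08)&(Z>.12)&(Z<.19)&(hsv[...,0]>95)&(hsv[...,0]<125)&(hsv[...,1]>140)
    # plane fit and circle of top face
    Q=P[m];A=np.c_[Q[:,:2],np.ones(len(Q))];k,*_=np.linalg.lstsq(A,Q[:,2],rcond=None)
    print(n,m.sum(),Q.mean(0).round(4),'slope',k.round(4),cv2.minEnclosingCircle(Q[:,:2].astype(np.float32)))
    if n=='wrist': cv2.imwrite('pics/hw.png',i)
```

```text
[ 0.50680319 -0.17087361  0.35126376] [-0.33060122  0.61439291 -2.51240318] [-0.004 -0.003 -0.005 -0.001 -0.001 -0.002]
shift [-0.0011  0.0001  0.0783] turn [-0.0003  0.      0.0011] t 6.5
wrist 11959 [ 0.5221 -0.1528  0.1509] slope [-0.0016  0.0008  0.1518] ((0.5073736906051636, -0.17101803421974182), 0.061350733041763306)
side 611 [ 0.5035 -0.1528  0.1515] slope [ 0.0041 -0.0139  0.1473] ((0.5045961737632751, -0.16651955246925354), 0.06023258715867996)
```

View pics/hw.png

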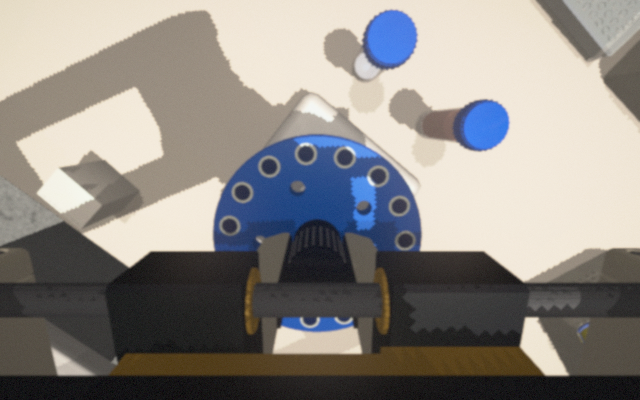

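The disc hangs flat in the gripper. Its visible holes are at (297,187), (364,207) and (262,240), and the tubes and carton are undisturbed.

Run:
```python
from h import *
p=np.load('h_wrist.npz');Q=ray([(297,187),(364,207),(262,240)],p,.151)[:,:2]-[.5073,-.171]
print((np.degrees(np.arctan2(Q[:,1],Q[:,0]))+11.94+36)%72-36,np.hypot(*Q.T))
```

```text
[ 0.82242903  0.7225558  -1.94962965] [0.03445948 0.03372298 0.03292544]
```

Request:
carry_out(
  targets=[
    {"hand": 15,"x": -0.0015,"y": 0,"z": 0.02,"ax": 0,"ay": 0,"az": 0},
    {"hand": 15,"x": -0.0015,"y": 0,"z": 0.04,"ax": 0,"ay": 0,"az": 0},
    {"hand": 15,"x": -0.0015,"y": 0,"z": 0.05,"ax": 0,"ay": 0,"az": 0},
    {"hand": 15,"x": -0.0015,"y": 0,"z": 0.055,"ax": 0,"ay": 0,"az": 0},
    {"hand": 15,"x": -0.0015,"y": 0,"z": 0.057,"ax": 0,"ay": 0,"az": 0},
    {"hand": 15,"x": -0.0015,"y": 0,"z": 0.057,"ax": 0,"ay": 0,"az": 0},
    {"hand": 15,"x": -0.0015,"y": 0,"z": 0.057,"ax": 0,"ay": 0,"az": 0},
  ],
)

```text
t: 7.48
tool_pos: [0.5058, -0.1729, 0.2951]
orientation: [2.943, 1.097, 0.001]
force: [-0.3, -0.4, -2.2]
opening: 0.0278
gripper_force: 30.0
```

Request:
carry_out(
  targets=[
    {"hand": 15,"x": 0,"y": 0,"z": 0.003,"ax": 0,"ay": 0,"az": 0},
    {"hand": 15,"x": 0,"y": 0,"z": 0.006,"ax": 0,"ay": 0,"az": 0},
    {"hand": 15,"x": 0,"y": 0,"z": 0.008,"ax": 0,"ay": 0,"az": 0},
    {"hand": 15,"x": 0,"y": 0,"z": 0.008,"ax": 0,"ay": 0,"az": 0},
    {"hand": 15,"x": 0,"y": 0,"z": 0.008,"ax": 0,"ay": 0,"az": 0},
  ],
)

```text
t: 8.1
tool_pos: [0.5055, -0.1728, 0.2865]
orientation: [2.944, 1.098, 0.0]
force: [0.4, 0.4, -2.9]
opening: 0.0279
gripper_force: 30.0
```

Request:
carry_out(
  targets=[
    {"hand": 15,"x": 0,"y": 0,"z": 0.001,"ax": 0,"ay": 0,"az": 0},
    {"hand": 15,"x": 0,"y": 0,"z": 0.001,"ax": 0,"ay": 0,"az": 0},
    {"hand": 15,"x": 0,"y": 0,"z": 0.001,"ax": 0,"ay": 0,"az": 0},
  ],
)

```text
t: 8.48
tool_pos: [0.5055, -0.1728, 0.2855]
orientation: [2.944, 1.098, -0.0]
force: [-0.5, 0.1, -3.5]
opening: 0.0274
gripper_force: 30.0
```

Request:
carry_out(
  targets=[
    {"hand": 15,"x": 0,"y": 0,"z": 0.001,"ax": 0,"ay": 0,"az": 0},
    {"hand": 15,"x": 0,"y": 0,"z": 0.0015,"ax": 0,"ay": 0,"az": 0},
    {"hand": 15,"x": 0,"y": 0,"z": 0.0015,"ax": 0,"ay": 0,"az": 0},
    {"hand": 15,"x": 0,"y": 0,"z": 0.0015,"ax": 0,"ay": 0,"az": 0},
  ],
)

```text
t: 8.98
tool_pos: [0.5055, -0.1728, 0.284]
orientation: [-2.944, -1.098, -0.0]
force: [1.2, 0.7, -2.3]
opening: 0.0273
gripper_force: 30.0
```

Run:
```python
from h import *
s=read_state();print(s['tool_pos'],s['force'],s['wrist_torque'])
```

```text
[ 0.50552016 -0.1727807   0.28395549] [ 1.19318545  0.73297435 -2.32250975] [ 0.00209304 -0.04277238 -0.02650562]
```

Request:
carry_out(
  targets=[
    {"hand": 15,"x": 0,"y": 0,"z": 0.001,"ax": 0,"ay": 0,"az": 0},
    {"hand": 15,"x": 0,"y": 0,"z": 0.0015,"ax": 0,"ay": 0,"az": 0},
    {"hand": 15,"x": 0,"y": 0,"z": 0.0015,"ax": 0,"ay": 0,"az": 0},
  ],
)

```text
t: 9.35
tool_pos: [0.5055, -0.1728, 0.2824]
orientation: [-2.944, -1.098, 0.0]
force: [-0.3, 0.9, -1.8]
opening: 0.0275
gripper_force: 30.0
```

Request:
carry_out(
  targets=[
    {"hand": 15,"x": 0,"y": 0,"z": 0.001,"ax": 0,"ay": 0,"az": 0},
    {"hand": 15,"x": 0,"y": 0,"z": 0.0015,"ax": 0,"ay": 0,"az": 0},
    {"hand": 15,"x": 0,"y": 0,"z": 0.0015,"ax": 0,"ay": 0,"az": 0},
  ],
)

```text
t: 9.72
tool_pos: [0.5055, -0.1728, 0.2809]
orientation: [-2.944, -1.097, 0.0]
force: [0.2, 0.4, -2.8]
opening: 0.0275
gripper_force: 30.0
```

Request:
carry_out(
  targets=[
    {"hand": 15,"x": 0,"y": 0,"z": 0.001,"ax": 0,"ay": 0,"az": 0},
    {"hand": 15,"x": 0,"y": 0,"z": 0.002,"ax": 0,"ay": 0,"az": 0},
    {"hand": 15,"x": 0,"y": 0,"z": 0.003,"ax": 0,"ay": 0,"az": 0},
    {"hand": 15,"x": 0,"y": 0,"z": 0.003,"ax": 0,"ay": 0,"az": 0},
    {"hand": 15,"x": 0,"y": 0,"z": 0.003,"ax": 0,"ay": 0,"az": 0},
  ],
)

```text
t: 10.35
tool_pos: [0.5055, -0.1728, 0.2779]
orientation: [-2.944, -1.097, 0.0]
force: [0.5, -0.4, -2.2]
opening: 0.0277
gripper_force: 30.0
```

Request:
carry_out(
  targets=[
    {"hand": 15,"x": 0,"y": 0,"z": 0.0005,"ax": 0,"ay": 0,"az": 0},
    {"hand": 15,"x": 0,"y": 0,"z": 0.001,"ax": 0,"ay": 0,"az": 0},
    {"hand": 15,"x": 0,"y": 0,"z": 0.001,"ax": 0,"ay": 0,"az": 0},
  ],
)

```text
t: 10.72
tool_pos: [0.5055, -0.1728, 0.2769]
orientation: [-2.944, -1.098, 0.0]
force: [0.6, -0.1, -2.2]
opening: 0.0277
gripper_force: 30.0
```

Request:
carry_out(
  targets=[
    {"hand": 15,"x": 0,"y": 0,"z": 0.0005,"ax": 0,"ay": 0,"az": 0},
    {"hand": 15,"x": 0,"y": 0,"z": 0.001,"ax": 0,"ay": 0,"az": 0},
    {"hand": 15,"x": 0,"y": 0,"z": 0.001,"ax": 0,"ay": 0,"az": 0},
  ],
)

```text
t: 11.1
tool_pos: [0.5055, -0.1728, 0.2758]
orientation: [-2.944, -1.097, 0.0]
force: [-0.4, -0.6, -2.2]
opening: 0.0277
gripper_force: 30.0
```

Run:
```python
from h import *
s=read_state();print(s['tool_pos'],s['force'],s['wrist_torque'])
p=camera_params('wrist');i,d=read_camera('wrist');P=pts(d,p)
r=np.hypot(P[...,0]-.506,P[...,1]+.172);Z=P[...,2];hsv=cv2.cvtColor(i,cv2.COLOR_BGR2HSV)
m=(r<.08)&(Z>.05)&(Z<.1)&(hsv[...,0]>95)&(hsv[...,0]<125)&(hsv[...,1]>140);Q=P[m]
print(np.linalg.lstsq(np.c_[Q[:,:2]-[.506,-.172],np.ones(len(Q))],Q[:,2],rcond=None)[0].round(4),cv2.minEnclosingCircle(Q[:,:2].astype(np.float32)))
```

```text
[ 0.50546741 -0.17278438  0.27583932] [-0.35987495 -0.56239649 -2.16302947] [ 0.01820695 -0.02785444 -0.04298225]
[-0.0011  0.0011  0.0755] ((0.5051960945129395, -0.1728687286376953), 0.061626650393009186)
```

Request:
carry_out(
  targets=[
    {"hand": 15,"x": 0,"y": 0,"z": 0.0005,"ax": 0,"ay": 0,"az": 0},
    {"hand": 15,"x": 0,"y": 0,"z": 0.0005,"ax": 0,"ay": 0,"az": 0},
    {"hand": 15,"x": 0,"y": 0,"z": 0.0005,"ax": 0,"ay": 0,"az": 0},
  ],
)

```text
t: 11.52
tool_pos: [0.5055, -0.1728, 0.2754]
orientation: [-2.944, -1.098, 0.0]
force: [-0.1, 0.1, -2.3]
opening: 0.0277
gripper_force: 30.0
```

Request:
carry_out(
  targets=[
    {"hand": 15,"x": 0,"y": 0,"z": 0.0005,"ax": 0,"ay": 0,"az": 0},
    {"hand": 15,"x": 0,"y": 0,"z": 0.0005,"ax": 0,"ay": 0,"az": 0},
    {"hand": 15,"x": 0,"y": 0,"z": 0.0005,"ax": 0,"ay": 0,"az": 0},
  ],
)

```text
t: 11.9
tool_pos: [0.5056, -0.1728, 0.2753]
orientation: [2.944, 1.098, 0.0]
force: [-2.6, 1.7, 4.5]
opening: 0.0275
gripper_force: 30.0
```

The vertical force rose by about 7 N at seat height, so the disc is home on the flange. I'll release and retreat.

Request:
carry_out(
  targets=[
    {"hand": 40,"x": 0,"y": 0,"z": -0.0004,"ax": 0,"ay": 0,"az": 0},
    {"hand": 60,"x": 0,"y": 0,"z": -0.0004,"ax": 0,"ay": 0,"az": 0},
    {"hand": 80,"x": 0,"y": 0,"z": -0.0004,"ax": 0,"ay": 0,"az": 0},
    {"hand": 80,"x": 0,"y": 0,"z": -0.0004,"ax": 0,"ay": 0,"az": 0},
    {"hand": 80,"x": 0,"y": 0,"z": -0.0004,"ax": 0,"ay": 0,"az": 0},
    {"hand": 80,"x": 0,"y": 0,"z": -0.0004,"ax": 0,"ay": 0,"az": 0},
  ],
)

```text
t: 12.65
tool_pos: [0.5055, -0.1728, 0.2753]
orientation: [2.944, 1.098, 0.0]
force: [-0.2, -0.1, -0.1]
opening: 0.0737
gripper_force: 0.0
```

Request:
carry_out(
  targets=[
    {"hand": 80,"x": 0,"y": 0,"z": -0.02,"ax": 0,"ay": 0,"az": 0},
    {"hand": 80,"x": 0,"y": 0,"z": -0.05,"ax": 0,"ay": 0,"az": 0},
    {"hand": 80,"x": 0,"y": 0,"z": -0.09,"ax": 0,"ay": 0,"az": 0},
    {"hand": 80,"x": 0,"y": 0,"z": -0.13,"ax": 0,"ay": 0,"az": 0},
    {"hand": 80,"x": 0,"y": 0,"z": -0.13,"ax": 0,"ay": 0,"az": 0},
    {"hand": 80,"x": 0,"y": 0,"z": -0.13,"ax": 0,"ay": 0,"az": 0},
    {"hand": 80,"x": 0,"y": 0,"z": -0.13,"ax": 0,"ay": 0,"az": 0},
  ],
)

```text
t: 13.52
tool_pos: [0.5051, -0.1726, 0.4036]
orientation: [-2.942, -1.097, 0.003]
force: [-0.0, -0.1, -0.1]
opening: 0.074
gripper_force: 0.0
```

Run:
```python
from h import *
s=read_state();print(s['tool_pos'],s['force'],s['opening'])
p=camera_params('wrist');i,d=read_camera('wrist');P=pts(d,p);cv2.imwrite('pics/end.png',i)
r=np.hypot(P[...,0]-.506,P[...,1]+.172);Z=P[...,2];hsv=cv2.cvtColor(i,cv2.COLOR_BGR2HSV)
m=(r<.08)&(Z>.05)&(Z<.1)&(hsv[...,0]>95)&(hsv[...,0]<125)&(hsv[...,1]>140);Q=P[m]
print(np.linalg.lstsq(np.c_[Q[:,:2]-[.506,-.172],np.ones(len(Q))],Q[:,2],rcond=None)[0].round(4),cv2.minEnclosingCircle(Q[:,:2].astype(np.float32)))
```

```text
[ 0.50513216 -0.17263267  0.40357792] [-0.02407088 -0.13879032 -0.08145583] 0.07399417786944573
[-0.0004  0.0012  0.075 ] ((0.5050278306007385, -0.1727394163608551), 0.06104006618261337)
```

View pics/end.png

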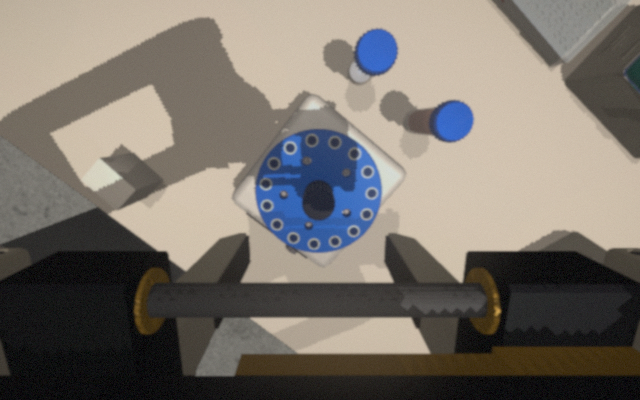

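The view shows the disc flat on the drive at (319,190), with its top face at z = 0.075 and tilt near zero. Studs are visible in its holes, the tubes and carton are standing, and the gripper is clear.

```bash
python3 -c "
from plant import robot
print(robot.close_job())"
```

```text
the job is handed in; nothing more can be done
None
```

The blue disc is seated flat on the white drive's flange with studs showing in its holes and is released; nothing nearby looked disturbed, and the job was handed in at about 13.6 s (no verdict was returned).

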